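# Slide the catch tray back into the eyelet press

## Robot

A 6-joint arm with a two-finger parallel gripper is mounted at the origin on the work surface. World frame = base frame: x ahead of the robot, y to its left, z up, the work surface at z = 0. Lengths are in m, angles in rad, forces in N, time in s.
With the tool pointing down it reaches from about 0.375 to 0.9 m from the base axis. Payload 3.1 kg.
Tool frame: the origin (TCP) lies midway between the tips of the shut fingers; the grasp point (between the pads) lies 19 mm behind it (pinch_z is the distance from the TCP to the grasp point, in m); z points along the fingers, y is the line along which they close (so a half turn about z gives the same grasp; the last joint's range is limited). The gripper opens to 85 mm and grips with 20 to 120 N. Pads are 22 mm wide; open, the fingers measure 114 mm over their backs; the gripper's body (76 mm by 85 mm) begins 54 mm behind the grasp point. The pads swing forward as they close: fully open they stand 13 mm farther back than shut.
Start: joints at [-1.454, 0.527, 1.433, -0, 1.181, -0.178], TCP at [0.182, -0.598, 0.231] pointing down, gripper open.
Joint ranges: [-3.08, 3.08], [-0.75, 2.2], [0.22, 2.44], [-1.43, 4.57], [0, 2.65], [-2.85, 2.85]. Speed limits (rad/s): [2.79, 2.79, 3.14, 3.14, 3.14, 3.14].

## Interface

Orientations are given as a unit quaternion [x, y, z, w].
In Python, from station import sense, snapshot, camera_params, sign_off, pinch_z gives the robot as it stands. The module is installed in compiled form; this text tells all that it offers.
- The arm moves only by the shell command python3 -m handwheel 'ROWS' [FORCE]. ROWS is JSON, a list that holds one entry, the list of rows, each a list of 7 numbers: the turn, a rotation vector about the tool's x, y, z in degrees, then the shift along the tool's x, y, z in m, then the opening, from 0 (shut) to 1 (fully open). A call has 1 to 20 rows; each row shifts and turns the commanded pose from where the row before left it, along the tool's axes as they then stand; what a row does not reach is not made up. A row lasts 1/8 s, in which the tool goes at most 62.5 mm and 10.7 degrees, less where a joint would pass 70% of its speed; a pose out of reach is approached as far as the arm can. A call with a gripper value outside its range is refused whole. The fingers move at their own pace and stop on an object; FORCE is the grip in N (left out, the last holds). Time passes only in rows, so rows that do not move let the fingers close. It gives the time, the measured TCP pose, the force, the opening and the grip force at its end, in the units of the state.
- sense(): the state, without advancing time (a new reading comes with each control period).
- snapshot(name): name is "scene" or "side" or "wrist"; returns the picture (480x640x3 uint8, red, green, blue); there is no depth.
- camera_params(name): a dict with "fx", "fy", "cx", "cy" (pixels), "world_to_cam" (4x4, takes a point from world to camera coordinates); the wrist camera has in their place "mount" (4x4, takes a point from camera to tool coordinates, whose origin is the TCP and whose axes are the flange's). Camera axes: x right, y down, z forward; pixel columns grow to the right and rows downward; lengths in m; the calibration is good to about 2 mm. The wrist camera is an equidistant fisheye: a pixel r from the principal point sees the ray r / f radians off the axis. A picture is of the moment at which its call begins: read the wrist's pose just before it. camera_params takes no time and is no camera call.
- sign_off(): hands the job in; it is judged then, once.
The state is a dict: "t": time; "q": joint angles; "qd": joint speeds; "tau": joint torques, N m; "tcp_pos": TCP position; "tool_rot": TCP orientation; "force": force on the tool from outside, world axes, zero at the start; "ft_torque": the same for the moment, N m; "finger_gap": opening from 0.0 (shut) to 1.0 (fully open); "gripper_force": force on a finger pad.
Only numpy, scipy, OpenCV 4.12 (cv2) and the standard library are available. Lean on these libraries where they do the work, as an engineer would, in place of code of your own. Each camera call takes 0.05 s, during which the arm holds its last target. There are 200 camera calls.

## Task

Put the emptied orange catch tray back into the foot of the green eyelet press: slide it into the low bay, feeling for the guide strip inside on the left and following it, until the tray is fully home with its front flush with the mouth, flat on the table, and let go. The guides are hidden and may sit well off the middle, so feel your way and never shove the tray hard against the press. Leave the thread cone, the jar and the brass rosette where they are.

Things in the scene. Friction and masses are not known exactly. Their poses are not given: they have to be found in the camera images.
- bay_mouth (a point): Mouth of the bay in the hollow foot of the green press (screwed down; a yellow line on the roof marks the mouth edge). Point: at table height, middle of the mouth; x axis points straight into the bay, y to the left looking in, z up. Foot: 190 wide, 130 deep (x 0 to 130), 40 high, no floor (bare table), roof underside 34 up, side walls' inner faces at y = +89 and -89.
- press: The green eyelet press; origin on the table under the centre of its foot, 65 behind the mouth; same axes as bay_mouth. On the foot's roof a column 50 wide stands from x = 89 back (bay_mouth axes), with a head 44 wide from x = 58 back, 170 to 204 up, and a red-knobbed lever to 285 up.
- bay_back (a point): Point on the bay's middle line at table height, 100 behind the mouth (x = 100), in the plane of the rigid back stop, which the tray's nose touches when home; same axes as bay_mouth. It does not show the guides' offset: see guide_search.
- guide_search (a point): Point on the bay's middle line at x = 50, table height, under the roof. Rigid guide set, clamped at a hidden, unmeasured sideways offset d in -25..+25, new each time: long left strip, inner face y = d + 46.5, x 6 to 106; short right strip, inner face y = d - 46.5, x 50 to 106, square end. Tray (90 wide) has 3 play between them. A nose under 50 deep is free to move right, and left up to the strip.
- tray_grip (a point): Centre of the black grip block of the loose orange catch tray (0.15 to 0.3 kg). x points from the grip to the tray's nose, y left, z up. Block 40 long (x), 24 wide (y), 36 high, centre 20 above the tray's underside; pinch it across the 24 from above. Home: this point is 38 outside the mouth (x = -38 in bay_mouth axes), 20 above the table.
- tray: The same tray; origin under the centre of its pan, 88 ahead of the grip block's centre and 20 below it; same axes. Pan: rigid open-topped box 100 long (x), 90 wide (y), 26 high, walls 3; its front face is 38 ahead of tray_grip and its nose, which goes in first, 138 ahead. A neck 24 wide, 8 to 20 up, joins block and pan.
- cone_mid (a point): Bystander: gold thread cone, 60 across, 115 tall, point at mid height.
- jar_mid (a point): Bystander: clear jar with white lid, 56 across, 70 tall, point at mid height.
- rosette_mid (a point): Bystander: brass rosette ornament lying flat, 66 across, 18 tall, point at mid height.
Not all that is in view belongs to the job. There is more than one size of the tray; the one meant has the size given above.

How it is judged:
By the outcome, as a careful person would: the job done as asked, in the order asked, and still so for the second after the job is handed in, with the robot touching nothing.
It also fails if it takes over 54 s, if anything falls off the work surface, if the arm or the gripper's body presses on something with over 40 N, if the wrist force passes 120 N, or if a joint passes its speed limit or range.

## Working session

There is one attempt and no reset: what is moved stays moved. The work goes in short steps, Python scripts to look and compute and a shell command to move; the robot and the scene stay as the last step left them, time stands still between calls to the robot, and variables do not carry over. Pictures are saved under pics/ and viewed, at most 10 in all, crops included, and the job is handed in when it is done.

```bash
mkdir -p pics
python3 - <<'E'
from station import *
import cv2,numpy as np
for n in("scene","side"):
    im=snapshot(n); cv2.imwrite(f"pics/{n}0.png",im[:,:,::-1])
    c=camera_params(n); print(n,c["fx"],c["fy"],c["cx"],c["cy"]); print(np.round(c["world_to_cam"],4).tolist())
s=sense();print(s["tool_rot"],s["force"],pinch_z)
print(camera_params("wrist"))
E
```

```text
scene 575.5267953572834 575.5267953572834 314.22021630867715 249.15733865767143
[[0.6029, 0.7977, -0.0098, -0.3835], [0.5341, -0.4127, -0.7378, -0.2924], [-0.5926, 0.4396, -0.6749, 1.5534], [0.0, 0.0, 0.0, 1.0]]
side 603.1663092673573 603.1663092673573 324.76905723114766 248.94401196144256
[[-0.7919, -0.6105, 0.0131, 0.5101], [-0.3341, 0.4152, -0.8462, 0.2649], [0.5112, -0.6745, -0.5327, 1.0356], [0.0, 0.0, 0.0, 1.0]]
[ 9.89161595e-01  1.46827821e-01  3.17897002e-05 -9.63794018e-04] [-0.2311279  -0.69578989  0.53412165] 0.0187
{'fx': 371.64829954431775, 'fy': 371.64829954431775, 'cx': 312.4513530247277, 'cy': 234.5594714394919, 'mount': array([[-6.78486913e-04, -9.48572558e-01, -3.16559064e-01,
         8.10803278e-02],
       [ 9.99999752e-01, -5.84155281e-04, -3.92890585e-04,
        -2.30030249e-05],
       [ 1.87765578e-04, -3.16559252e-01,  9.48572720e-01,
        -1.42251815e-01],
       [ 0.00000000e+00,  0.00000000e+00,  0.00000000e+00,
         1.00000000e+00]])}
```

View pics/scene0.png

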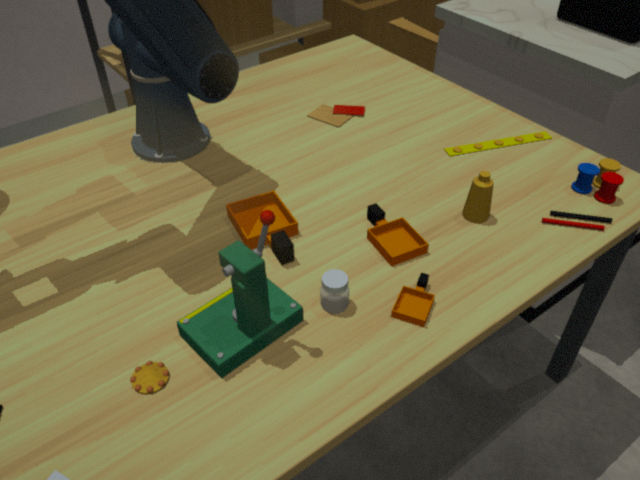

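View pics/side0.png

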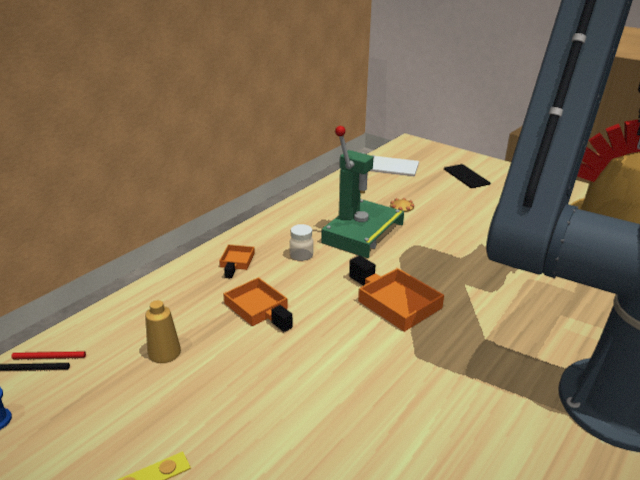

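Scene: orange trays are big (262,218, grip 283,247), middle (397,240, grip 376,214) and small (413,305, grip 423,281). The press roof has its yellow mouth line near (210,303). Next I measure the tray sizes to choose between them.

```bash
cat > h.py <<'E'
from station import *
import cv2,numpy as np
def ray(n,px):
    c=camera_params(n);M=np.array(c["world_to_cam"]);R=M[:3,:3];o=-R.T@M[:3,3]
    px=np.atleast_2d(np.asarray(px,float))
    return o,np.c_[(px[:,0]-c["cx"])/c["fx"],(px[:,1]-c["cy"])/c["fy"],np.ones(len(px))]@R
def plane(n,px,z):
    o,d=ray(n,px); return o+d*((z-o[2])/d[:,2])[:,None]
def proj(n,P):
    c=camera_params(n);M=np.array(c["world_to_cam"]);p=np.atleast_2d(P)@M[:3,:3].T+M[:3,3]
    return np.c_[c["fx"]*p[:,0]/p[:,2]+c["cx"],c["fy"]*p[:,1]/p[:,2]+c["cy"]]
def blobs(im,lo,hi,amin=60):
    m=cv2.inRange(cv2.cvtColor(im,cv2.COLOR_RGB2HSV),np.array(lo),np.array(hi))
    m=cv2.morphologyEx(m,cv2.MORPH_CLOSE,np.ones((3,3),np.uint8))
    return [c[:,0,:] for c in cv2.findContours(m,cv2.RETR_EXTERNAL,cv2.CHAIN_APPROX_NONE)[0] if cv2.contourArea(c)>amin]
E
python3 - <<'E'
from h import *
np.set_printoptions(precision=4,suppress=True)
for n in("scene","side"):
    im=cv2.imread(f"pics/{n}0.png")[:,:,::-1].copy()
    print(n)
    for nm,lo,hi,z in(("orange",(4,200,90),(14,255,255),.02),("yellow",(24,150,110),(34,255,255),.04),("black",(0,0,0),(180,255,45),.03),("green",(60,100,30),(85,255,255),.04)):
        for c in blobs(im,lo,hi,40):
            P=plane(n,c,z)[:,:2]; r=cv2.minAreaRect((P*1000).astype(np.float32))
            if np.linalg.norm(P.mean(0))<1.3: print(nm,c.mean(0),len(c),"c",np.array(r[0]),"size",np.array(r[1]),r[2])
E
```

```text
scene
orange [408.9477 305.6279] 172 c [836.4178  81.1258] size [62.0922 81.2068] 28.835779190063477
orange [250.36 240.84] 50 c [494.3198 -65.5129] size [34.0634 39.0748] 46.54900360107422
orange [291.3611 229.4722] 36 c [518.7993  28.2963] size [29.8425 30.6977] 73.75872802734375
orange [396.1192 240.596 ] 151 c [676.0113 183.917 ] size [ 99.5506 131.4039] 78.54106140136719
orange [258.1516 211.1516] 277 c [424.9355   3.2265] size [115.7119 122.9819] 79.2400131225586
orange [348.6901 109.9155] 71 c [190.8659 458.3182] size [84.9646 48.433 ] 45.022647857666016
yellow [205.3028 305.5321] 109 c [ 615.2538 -231.5349] size [  9.6744 115.75  ] 5.880826950073242
yellow [497.2581 143.2028] 217 c [582.6639 624.5118] size [288.9974  37.2934] 68.74646759033203
black [451.7213 461.9016] 61 c [1098.1405  -94.8997] size [30.3898 11.9452] 72.24771118164062
black [482.0604 400.8164] 414 c [1046.8047    9.1883] size [133.4149  99.5566] 34.828643798828125
black [499.7432 332.5541] 74 c [981.7148 151.0026] size [71.5012 13.4576] 83.70960998535156
black [240.9839 344.3055] 311 c [ 727.3818 -222.1485] 
[... 1723 characters left out ...]
22 77.6786] 41.861915588378906
black [229.2895 270.    ] 38 c [781.6168 161.48  ] size [19.5123 55.1191] 44.88070297241211
black [360.8289 269.3816] 76 c [558.3298 -21.8936] size [ 53.0625 112.8781] 35.601646423339844
black [562.8978 268.0884] 509 c [ 218.2932 -344.3167] size [232.9452 386.929 ] 86.13772583007812
black [467.     175.9556] 90 c [ 597.1633 -605.0629] size [ 68.5974 141.0919] 61.184200286865234
black [539.8485 160.5101] 198 c [ 487.1106 -903.8969] size [ 32.8451 776.9874] 14.415696144104004
green [397.3333 220.1111] 36 c [ 600.5624 -244.4844] size [22.8512 72.2903] 4.877317428588867
green [355.1941 203.9704] 371 c [ 743.5262 -295.2258] size [170.1761 590.1701] 30.54119110107422
```

```bash
cat >> h.py <<'E'
def rows(target,head,n,grip,start=None,h0=None):
    """print rows from now (or start) to target world pos and tool-x heading (deg)"""
    s=sense();p=np.array(s["tcp_pos"] if start is None else start,float)
    from scipy.spatial.transform import Rotation as Ro
    if h0 is None:
        x=Ro.from_quat(s["tool_rot"]).as_matrix()[:,0];h0=np.degrees(np.arctan2(x[1],x[0]))
    dh=(head-h0+180)%360-180; d=(np.array(target)-p)/n; out=[]
    for i in range(n):
        a=np.radians(h0+dh*i/n);c,sn=np.cos(a),np.sin(a)
        out.append([0,0,round(-dh/n,2),round(c*d[0]+sn*d[1],4),round(sn*d[0]-c*d[1],4),round(-d[2],4),grip])
    print("h0",round(h0,2),"dh",round(dh,2)); print(str(out).replace(" ",""))
E
python3 - <<'E'
from h import *
im=cv2.imread("pics/scene0.png")[190:330,340:480]
cv2.imwrite("pics/crop0.png",cv2.resize(im,None,fx=4,fy=4,interpolation=cv2.INTER_CUBIC))
rows([.59,.206,.16],169.2,15,1)
E
```

```text
h0 16.89 dh 152.31
[[0,0,np.float64(-10.15),np.float64(0.0416),np.float64(-0.0433),np.float64(0.0047),1],[0,0,np.float64(-10.15),np.float64(0.0486),np.float64(-0.0353),np.float64(0.0047),1],[0,0,np.float64(-10.15),np.float64(0.0541),np.float64(-0.0262),np.float64(0.0047),1],[0,0,np.float64(-10.15),np.float64(0.0578),np.float64(-0.0163),np.float64(0.0047),1],[0,0,np.float64(-10.15),np.float64(0.0598),np.float64(-0.0058),np.float64(0.0047),1],[0,0,np.float64(-10.15),np.float64(0.0599),np.float64(0.0048),np.float64(0.0047),1],[0,0,np.float64(-10.15),np.float64(0.0581),np.float64(0.0153),np.float64(0.0047),1],[0,0,np.float64(-10.15),np.float64(0.0545),np.float64(0.0253),np.float64(0.0047),1],[0,0,np.float64(-10.15),np.float64(0.0492),np.float64(0.0345),np.float64(0.0047),1],[0,0,np.float64(-10.15),np.float64(0.0423),np.float64(0.0427),np.float64(0.0047),1],[0,0,np.float64(-10.15),np.float64(0.0341),np.float64(0.0494),np.float64(0.0047),1],[0,0,np.float64(-10.15),np.float64(0.0249),np.float64(0.0547),np.float64(0.0047),1],[0,0,np.float64(-10.15),np.float64(0.0149),np.float64(0.0582),np.float64(0.0047),1],[0,0,np.float64(-10.15),np.float64(0.0044),np.float64(0.0599),np.float64(0.0047),1],[0,0,np.float64(-10.15),np.float64(-0.0063),np.float64(0.0598),np.float64(0.0047),1]]
```

View pics/crop0.png

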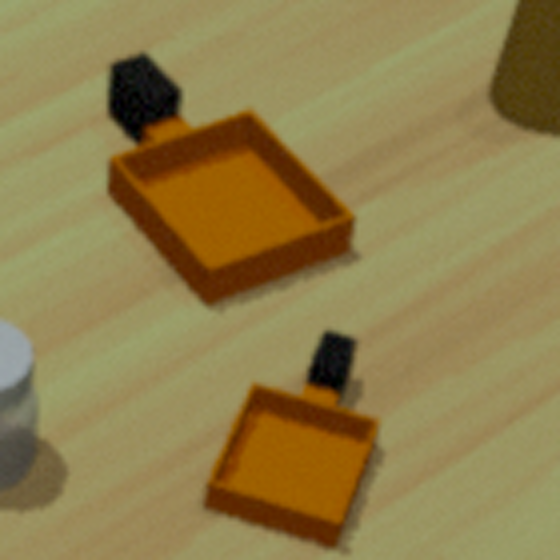

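The candidates are big (262,218), about 130 wide, middle (397,240), about 100x90, and small (413,305), about 62. The crop shows the middle tray at scene (397,240) with its grip block at (376,214), toward the robot. It has the size given, so I choose it.

```bash
python3 -m handwheel '[[[0,0,-10.15,0.042,-0.043,0.0047,1],[0,0,-10.15,0.0485,-0.035,0.0047,1],[0,0,-10.15,0.054,-0.026,0.0047,1],[0,0,-10.15,0.058,-0.016,0.0047,1],[0,0,-10.15,0.06,-0.006,0.0047,1],[0,0,-10.15,0.06,0.005,0.0047,1],[0,0,-10.15,0.058,0.015,0.0047,1],[0,0,-10.15,0.0545,0.025,0.0047,1],[0,0,-10.15,0.049,0.0345,0.0047,1],[0,0,-10.15,0.042,0.0425,0.0047,1],[0,0,-10.15,0.034,0.0495,0.0047,1],[0,0,-10.15,0.025,0.0545,0.0047,1],[0,0,-10.15,0.015,0.058,0.0047,1],[0,0,-10.15,0.0045,0.06,0.0047,1],[0,0,-10.15,-0.006,0.06,0.0047,1],[0,0,0,0,0,0,1]]]'
python3 - <<'E'
from h import *
s=sense(); im=snapshot("wrist"); cv2.imwrite("pics/w1.png",im[:,:,::-1])
print(s["t"],s["tcp_pos"],s["tool_rot"])
E
```

```text
t: 2.1
tcp_pos: [0.5913, 0.2083, 0.1599]
tool_rot: [0.092, 0.996, 0.001, 0.001]
force: [-1.3, -0.1, 0.9]
finger_gap: 1.003
gripper_force: 0.0
2.1 [0.59128329 0.20831426 0.15991401] [9.19849744e-02 9.95760102e-01 5.00834069e-04 5.76751481e-04]
```

View pics/w1.png

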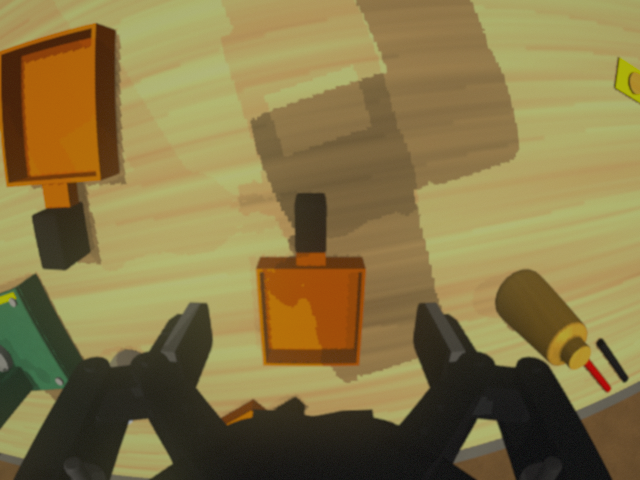

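Wrist view: the chosen tray has its block at (311,222) and pan at (311,312), nearly aligned with the fingers. The press is at lower left, the cone at lower right.

```bash
cat >> h.py <<'E'
def wplane(px,z,s):
    from scipy.spatial.transform import Rotation as Ro
    c=camera_params("wrist");px=np.atleast_2d(np.asarray(px,float))
    u=(px-[c["cx"],c["cy"]])/c["fx"];t=np.linalg.norm(u,axis=1)+1e-9
    d=np.c_[u*(np.sin(t)/t)[:,None],np.cos(t)]
    R=Ro.from_quat(s["tool_rot"]).as_matrix();M=c["mount"]
    o=np.array(s["tcp_pos"])+R@M[:3,3]; d=d@M[:3,:3].T@R.T
    return o+d*((z-o[2])/d[:,2])[:,None]
E
python3 - <<'E'
from h import *
np.set_printoptions(precision=4,suppress=True)
s=sense(); im=cv2.imread("pics/w1.png")[:,:,::-1].copy()
# pan rim
for c in blobs(im,(4,180,60),(16,255,255),3000):
    if abs(c[:,0].mean()-311)<30:
        c=c[c[:,1]>256]
        P=wplane(c,.026,s)[:,:2]; r=cv2.minAreaRect((P*1000).astype(np.float32)); print("pan",r,cv2.boundingRect(c))
m=cv2.inRange(cv2.cvtColor(im,cv2.COLOR_RGB2GRAY),0,50); m[:150]=0;m[256:]=0;m[:,:285]=0;m[:,340:]=0
print("blk",cv2.boundingRect(m)); 
k=cv2.findContours(m,0,1)[0];k=max(k,key=cv2.contourArea)[:,0]
P=wplane(k,.038,s)[:,:2];print(cv2.minAreaRect((P*1000).astype(np.float32)))
E
```

```text
pan ((672.046142578125, 189.6499786376953), (87.60694885253906, 109.32754516601562), 79.18843078613281) (258, 257, 108, 109)
blk (296, 194, 30, 58)
((586.9854736328125, 204.8842315673828), (21.37640380859375, 44.38648223876953), 78.50557708740234)
```

```bash
python3 -m handwheel '[[[0,0,0.44,0.002,-0.004,0.05,1],[0,0,0,0,0,0.05,1],[0,0,0,0,0,0.04,1],[0,0,0,0,0,0.012,1],[0,0,0,0,0,0,1],[0,0,0,0,0,0,0],[0,0,0,0,0,0,0],[0,0,0,0,0,0,0],[0,0,0,0,0,0,0],[0,0,0,0,0,0,0]]]' 40
```

```text
t: 3.4
tcp_pos: [0.5881, 0.2013, 0.0097]
tool_rot: [0.098, 0.995, 0.0, 0.001]
force: [-2.3, 1.0, 5.9]
finger_gap: 0.271
gripper_force: 41.8
```

```bash
python3 -m handwheel '[[[0,0,0,0,0,-0.02,0],[0,0,0,0,0,-0.05,0],[0,0,0,0,0,-0.05,0],[0,0,0,0,0,0,0]]]' 60
sed -i 's/round(/float(round(/; ' h.py
python3 - <<'E'
import re
t=open('h.py').read(); t=re.sub(r"out\.append\(.*\)", "out.append([0,0]+[float(round(v,4)) for v in (-dh/n,c*d[0]+sn*d[1],sn*d[0]-c*d[1],-d[2])]+[grip])",t).replace('float(round(h0,2)','round(h0,2)')
open('h.py','w').write(t)
E
python3 - <<'E'
from h import *
s=sense();print(s["force"],s["ft_torque"])
rows([.4517,-.2483,.10],185.9,12,0)
E
```

```text
t: 3.9
tcp_pos: [0.5904, 0.2013, 0.1339]
tool_rot: [0.098, 0.995, 0.001, 0.005]
force: [0.4, -1.3, -1.5]
finger_gap: 0.269
gripper_force: 61.6
[ 0.42142759 -1.32503161 -1.53172486] [0.01548387 0.10860621 0.00968125]
h0 168.7 dh 17.2
[[0,0,-1.4331,0.004,-0.039,0.0028,0],[0,0,-1.4331,0.005,-0.0389,0.0028,0],[0,0,-1.4331,0.0059,-0.0388,0.0028,0],[0,0,-1.4331,0.0069,-0.0386,0.0028,0],[0,0,-1.4331,0.0079,-0.0384,0.0028,0],[0,0,-1.4331,0.0088,-0.0382,0.0028,0],[0,0,-1.4331,0.0098,-0.038,0.0028,0],[0,0,-1.4331,0.0107,-0.0377,0.0028,0],[0,0,-1.4331,0.0117,-0.0374,0.0028,0],[0,0,-1.4331,0.0126,-0.0371,0.0028,0],[0,0,-1.4331,0.0135,-0.0368,0.0028,0],[0,0,-1.4331,0.0144,-0.0364,0.0028,0]]
```

```bash
python3 -m handwheel '[[[0,0,-1.43,0.004,-0.039,0.0028,0],[0,0,-1.43,0.005,-0.039,0.0028,0],[0,0,-1.43,0.006,-0.039,0.0028,0],[0,0,-1.43,0.007,-0.0385,0.0028,0],[0,0,-1.43,0.008,-0.0385,0.0028,0],[0,0,-1.43,0.009,-0.038,0.0028,0],[0,0,-1.43,0.01,-0.038,0.0028,0],[0,0,-1.43,0.011,-0.0375,0.0028,0],[0,0,-1.43,0.0115,-0.0375,0.0028,0],[0,0,-1.43,0.0125,-0.037,0.0028,0],[0,0,-1.43,0.0135,-0.037,0.0028,0],[0,0,-1.43,0.0145,-0.0365,0.0028,0],[0,0,0,0,0,0,0],[0,0,0,0,0,0,0]]]'
python3 - <<'E'
from h import *
s=sense(); im=snapshot("wrist"); cv2.imwrite("pics/w2.png",im[:,:,::-1])
import pickle;pickle.dump(s,open("w2.pkl","wb"));print(s["tcp_pos"],s["tool_rot"],s["force"])
E
```

```text
t: 5.65
tcp_pos: [0.4468, -0.2478, 0.0946]
tool_rot: [-0.051, 0.999, 0.001, -0.001]
force: [0.3, -0.4, -1.5]
finger_gap: 0.27
gripper_force: 61.5
[ 0.44681602 -0.247827    0.09456508] [-0.05076796  0.99870934  0.00108814 -0.0010396 ] [ 0.25549835 -0.41104315 -1.46433348]
```

View pics/w2.png

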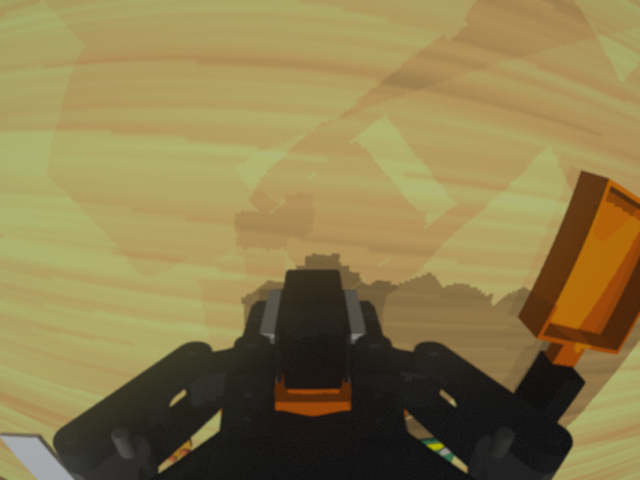

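Wrist view: block (318,330) is square in the pads, the rival tray is at right (590,270), and the mouth is hidden by the gripper. I lower to about 2 mm above the table and enter right of the middle.

```bash
cat >> h.py <<'E'
def bay():
    s=sense();a=np.radians(5.9);d=np.array(s["tcp_pos"][:2])-[.6157,-.2012]
    h=2*np.degrees(np.arctan2(s["tool_rot"][1],s["tool_rot"][0]))-180
    f=s["force"];R=np.array([[np.cos(a),np.sin(a)],[-np.sin(a),np.cos(a)]])
    print("t",round(s["t"],2),"bay xy mm",np.round(R@d*1000,1),"nose",round((R@d)[0]*1000+138,1),"z",round(s["tcp_pos"][2]*1000,1),"head",round(h,2),"F bay",np.round(R@f[:2],1),round(f[2],1),"T",np.round(s["ft_torque"],2))
E
python3 -m handwheel '[[[0,0,-0.1,0,0,0.03,0],[0,0,0,0,0,0.03,0],[0,0,0,0,0,0.0225,0],[0,0,0,0,0,0,0],[0,0,0,0,0,0,0]]]'
python3 -c "from h import *;bay();im=snapshot('scene');cv2.imwrite('pics/s3.png',im[:,:,::-1]);b=[(c,plane('scene',c,.028)) for c in blobs(im,(4,180,70),(16,255,255),200)]
for c,P in b: print(c.mean(0),cv2.minAreaRect((P[:,:2]*1000).astype(np.float32)))"
```

```text
t: 6.32
tcp_pos: [0.4481, -0.248, 0.0132]
tool_rot: [-0.053, 0.999, 0.0, -0.0]
force: [0.1, 0.1, -1.1]
finger_gap: 0.272
gripper_force: 61.6
t 6.33 bay xy mm [-171.5  -29.3] nose -33.5 z 13.2 head 6.04 F bay [0.1 0.1] -1.1 T [ 0.03  0.11 -0.  ]
[409.65317919 305.63583815] ((841.1155395507812, 75.37728881835938), (62.595420837402344, 82.48271942138672), 28.990198135375977)
[183.67973856 289.45098039] ((535.9408569335938, -242.8450927734375), (124.08263397216797, 98.55223083496094), 5.943432807922363)
[261.4375     221.25347222] ((456.82611083984375, -6.1126708984375), (128.95460510253906, 173.14894104003906), 78.94308471679688)
[348.2739726  109.73972603] ((201.38006591796875, 449.12890625), (86.79562377929688, 49.58226013183594), 46.04224395751953)
```

View pics/s3.png

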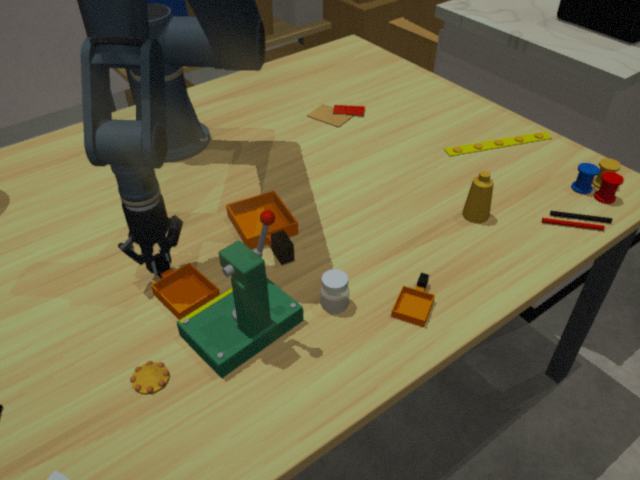

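Scene: the tray at (184,289) stands in front of the mouth line (210,303), offset to the right, with heading 5.94° matching the bay's. I go in.

```bash
python3 -m handwheel '[[[0,0,0,-0.012,0,0.0015,0],[0,0,0,-0.012,0,0,0],[0,0,0,-0.012,0,0,0],[0,0,0,0,0,0,0]]]' >/dev/null; python3 -c "from h import *;bay()"
python3 -m handwheel '[[[0,0,0,-0.009,0,0,0],[0,0,0,-0.009,0,0,0],[0,0,0,-0.008,0,0,0],[0,0,0,0,0,0,0],[0,0,0,0,0,0,0]]]' >/dev/null; python3 -c "from h import *;bay()"
```

```text
t 6.88 bay xy mm [-134.3  -30.4] nose 3.7 z 11.4 head 6.04 F bay [-0.4  0. ] -0.8 T [-0.04  0.13 -0.  ]
t 7.5 bay xy mm [-110.1  -29.8] nose 27.9 z 11.1 head 5.97 F bay [-0.4  0.2] -2.5 T [ 0.04  0.17 -0.03]
```

```bash
cat > chk.py <<'E'
# exits 1 when the sideways/forward force or the yaw moment shows a contact
import sys; from h import *
bay(); s=sense(); f=s["force"]
sys.exit(int(np.hypot(f[0],f[1])>2.2 or abs(s["ft_torque"][2])>.25))
E
H="python3 -m handwheel"
$H '[[[0,0,0,0,0.002,0,0],[0,0,0,0,0.002,0,0],[0,0,0,0,0,0,0]]]' >/dev/null; python3 chk.py &&
$H '[[[0,0,0,0,0.002,0,0],[0,0,0,0,0.002,0,0],[0,0,0,0,0,0,0]]]' >/dev/null && python3 chk.py &&
$H '[[[0,0,0,0,0.002,0,0],[0,0,0,0,0.002,0,0],[0,0,0,0,0,0,0]]]' >/dev/null && python3 chk.py &&
$H '[[[0,0,0,0,0.002,0,0],[0,0,0,0,0.002,0,0],[0,0,0,0,0,0,0]]]' >/dev/null && python3 chk.py &&
$H '[[[0,0,0,0,0.002,0,0],[0,0,0,0,0.002,0,0],[0,0,0,0,0,0,0]]]' >/dev/null && python3 chk.py
```

```text
t 7.88 bay xy mm [-110.1  -25.7] nose 27.9 z 11.2 head 5.97 F bay [-0.1  0.3] -2.1 T [-0.02  0.1  -0.07]
t 8.25 bay xy mm [-109.9  -21.7] nose 28.1 z 11.2 head 5.97 F bay [-0.1 -0.3] -0.9 T [-0.    0.06 -0.  ]
t 8.62 bay xy mm [-109.9  -17.7] nose 28.1 z 11.2 head 5.98 F bay [-0.7 -0.3] -1.9 T [-0.08  0.12  0.02]
t 9.0 bay xy mm [-110.   -13.7] nose 28.0 z 11.2 head 5.97 F bay [-0.   0.1] -1.3 T [-0.05  0.14 -0.02]
t 9.38 bay xy mm [-110.    -9.7] nose 28.0 z 11.2 head 5.97 F bay [0.7 0.3] -1.7 T [-0.02  0.1   0.06]
```

```bash
H="python3 -m handwheel"
$H '[[[0,0,0,0,0.002,0,0],[0,0,0,0,0.002,0,0],[0,0,0,0,0,0,0]]]' >/dev/null; python3 chk.py &&
$H '[[[0,0,0,0,0.002,0,0],[0,0,0,0,0.002,0,0],[0,0,0,0,0,0,0]]]' >/dev/null && python3 chk.py &&
$H '[[[0,0,0,0,0.002,0,0],[0,0,0,0,0.002,0,0],[0,0,0,0,0,0,0]]]' >/dev/null && python3 chk.py &&
$H '[[[0,0,0,0,0.002,0,0],[0,0,0,0,0.002,0,0],[0,0,0,0,0,0,0]]]' >/dev/null && python3 chk.py &&
$H '[[[0,0,0,0,0.002,0,0],[0,0,0,0,0.002,0,0],[0,0,0,0,0,0,0]]]' >/dev/null && python3 chk.py &&
$H '[[[0,0,0,0,0.002,0,0],[0,0,0,0,0.002,0,0],[0,0,0,0,0,0,0]]]' >/dev/null && python3 chk.py
```

```text
t 9.75 bay xy mm [-110.    -5.7] nose 28.0 z 11.2 head 5.97 F bay [ 0.  -0.1] -1.3 T [-0.09  0.09 -0.03]
t 10.12 bay xy mm [-110.    -1.7] nose 28.0 z 11.2 head 5.97 F bay [0.6 0.1] -2.1 T [0.03 0.09 0.02]
t 10.5 bay xy mm [-109.9    1.5] nose 28.1 z 11.3 head 5.92 F bay [-1.2 -3.2] -2.0 T [-0.48  0.35 -0.28]
```

Left strip felt at about y = +1.5. I back off slowly to see where contact ends.

```bash
H="python3 -m handwheel"
$H '[[[0,0,0,0,-0.001,0,0],[0,0,0,0,0,0,0]]]' >/dev/null; python3 chk.py
$H '[[[0,0,0,0,-0.001,0,0],[0,0,0,0,0,0,0]]]' >/dev/null; python3 chk.py
```

```text
t 10.75 bay xy mm [-109.8    1.1] nose 28.2 z 11.2 head 5.97 F bay [-0.2 -0.7] -1.7 T [-0.13  0.16 -0.12]
t 11.0 bay xy mm [-109.9    0.2] nose 28.1 z 11.2 head 5.98 F bay [-0.  -0.4] -2.1 T [ 0.01  0.1  -0.01]
```

```bash
H="python3 -m handwheel"
$H '[[[0,0,0,-0.005,-0.0005,0,0],[0,0,0,-0.005,0,0,0],[0,0,0,-0.004,0,0,0],[0,0,0,0,0,0,0]]]' >/dev/null; python3 chk.py &&
$H '[[[0,0,0,-0.003,0,0,0],[0,0,0,-0.003,0,0,0],[0,0,0,0,0,0,0]]]' >/dev/null && python3 chk.py &&
$H '[[[0,0,0,-0.002,0,0,0],[0,0,0,-0.002,0,0,0],[0,0,0,0,0,0,0]]]' >/dev/null && python3 chk.py &&
$H '[[[0,0,0,-0.002,0,0,0],[0,0,0,-0.002,0,0,0],[0,0,0,0,0,0,0]]]' >/dev/null && python3 chk.py &&
$H '[[[0,0,0,-0.002,0,0,0],[0,0,0,-0.002,0,0,0],[0,0,0,0,0,0,0]]]' >/dev/null && python3 chk.py &&
$H '[[[0,0,0,-0.002,0,0,0],[0,0,0,-0.002,0,0,0],[0,0,0,0,0,0,0]]]' >/dev/null && python3 chk.py
```

```text
t 11.5 bay xy mm [-95.3  -0.5] nose 42.7 z 11.2 head 5.99 F bay [-0.8 -0.1] -1.5 T [-0.04  0.11  0.03]
t 11.88 bay xy mm [-89.6  -0.6] nose 48.4 z 11.2 head 5.97 F bay [ 0.7 -0.4] -1.7 T [0.04 0.14 0.  ]
t 12.25 bay xy mm [-85.7  -0.5] nose 52.3 z 11.2 head 5.97 F bay [1.6 0.6] -1.5 T [0.04 0.12 0.  ]
t 12.62 bay xy mm [-81.6  -0.5] nose 56.4 z 11.2 head 5.97 F bay [-0.4  0.3] -2.5 T [ 0.05  0.04 -0.  ]
t 13.0 bay xy mm [-77.7  -0.5] nose 60.3 z 11.2 head 5.97 F bay [ 0.3 -0.5] -1.3 T [-0.    0.12  0.05]
t 13.38 bay xy mm [-73.6  -0.5] nose 64.4 z 11.2 head 5.97 F bay [-0.6 -0.6] -1.8 T [ 0.    0.09 -0.02]
```

Between both guides without contact. I continue to just before the back stop.

```bash
H="python3 -m handwheel"
$H '[[[0,0,0,-0.003,0,0,0],[0,0,0,-0.003,0,0,0],[0,0,0,0,0,0,0]]]' >/dev/null; python3 chk.py &&
$H '[[[0,0,0,-0.003,0,0,0],[0,0,0,-0.003,0,0,0],[0,0,0,0,0,0,0]]]' >/dev/null && python3 chk.py &&
$H '[[[0,0,0,-0.003,0,0,0],[0,0,0,-0.003,0,0,0],[0,0,0,0,0,0,0]]]' >/dev/null && python3 chk.py &&
$H '[[[0,0,0,-0.003,0,0,0],[0,0,0,-0.003,0,0,0],[0,0,0,0,0,0,0]]]' >/dev/null && python3 chk.py &&
$H '[[[0,0,0,-0.002,0,0,0],[0,0,0,-0.002,0,0,0],[0,0,0,0,0,0,0]]]' >/dev/null && python3 chk.py
```

```text
t 13.75 bay xy mm [-67.5  -0.5] nose 70.5 z 11.3 head 5.97 F bay [0.2 0.1] -1.1 T [-0.01  0.11 -0.02]
t 14.12 bay xy mm [-61.5  -0.5] nose 76.5 z 11.2 head 5.97 F bay [0.5 0.5] -1.2 T [-0.04  0.13 -0.03]
t 14.5 bay xy mm [-55.5  -0.5] nose 82.5 z 11.3 head 5.97 F bay [-0.2  0. ] -1.0 T [-0.01  0.09 -0.03]
t 14.88 bay xy mm [-50.2  -0.2] nose 87.8 z 11.1 head 5.97 F bay [-1.   0.6] -1.3 T [-0.04  0.25 -0.02]
t 15.25 bay xy mm [-50.1   0.5] nose 87.9 z 11.0 head 5.94 F bay [-10.7  -1.8] 3.3 T [-0.56  1.28 -0.32]
```

Contact at 10 N, 12 mm earlier than estimated. I relieve it and look.

```bash
python3 -m handwheel '[[[0,0,0,0.003,0,0,0],[0,0,0,0.002,0,0,0],[0,0,0,0,0,0,0]]]' >/dev/null
python3 - <<'E'
from h import *
bay()
a=snapshot("scene");b=snapshot("side");cv2.imwrite("pics/s4.png",a[:,:,::-1]);cv2.imwrite("pics/d4.png",b[:,:,::-1])
A=cv2.resize(a[230:370,110:310],None,fx=4,fy=4)[:, :400*2];B=cv2.resize(b[150:260,310:430],None,fx=4,fy=4)
B=cv2.resize(b[170:270,320:520],None,fx=4,fy=4)
A=cv2.resize(a[250:298+50,120:320],None,fx=4,fy=4)[:, :800]
A=cv2.resize(A,(800,300));B=cv2.resize(B,(800,300))
cv2.imwrite("pics/c4.png",np.vstack([A,B])[:,:,::-1])
E
```

```text
t 15.62 bay xy mm [-50.2  -0.7] nose 87.8 z 11.4 head 5.96 F bay [-0.3  0.1] -1.7 T [-0.04  0.14 -0.03]
```

View pics/c4.png

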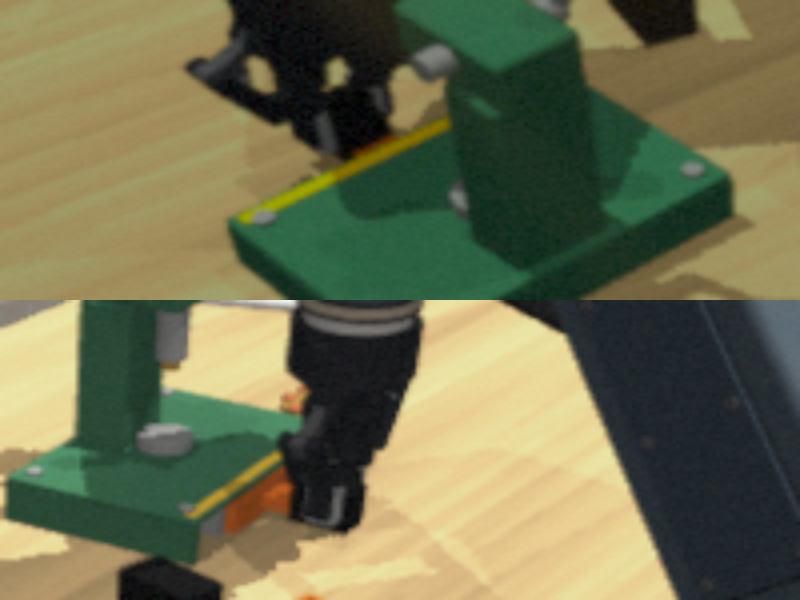

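Crop: in the side view the tray's orange front face shows at crop (255,505), under the yellow line, with a grey strip end left of it at (210,520). I locate the foot's corner and the tray front in world coordinates.

Run:
```python
from h import *
a=np.radians(5.9);R=np.array([[np.cos(a),np.sin(a)],[-np.sin(a),np.cos(a)]])
def bay2(n,px,z): return np.round((plane(n,px,z)[:,:2]-[.6157,-.2012])@R.T*1000,1).tolist()
im=cv2.imread("pics/d4.png")[:,:,::-1].copy();im0=cv2.imread("pics/side0.png")[:,:,::-1].copy()
print("foot corner bottom",bay2("side",[368.7,256.7],0),"top",bay2("side",[369,242],.04))
for nm,i,n in(("side0",im0,"side"),("scene0",cv2.imread("pics/scene0.png")[:,:,::-1].copy(),"scene")):
    for c in blobs(i,(22,140,90),(36,255,255),40):
        P=np.array(bay2(n,c,.04)); 
        if abs(P[:,0]).max()<60: print(nm,"line x",P[:,0].min(),P[:,0].max(),"med",np.median(P[:,0]),"y",P[:,1].min(),P[:,1].max())
for c in blobs(im,(2,170,60),(16,255,255),20):
    if 360<c[:,0].mean()<410 and 225<c[:,1].mean()<255:
        i=c[np.argmin(c[:,0])];l=c[np.argmax(c[:,1])]; print("orange px",i,l,bay2("side",[i,l],.0015),bay2("side",[i,l],.0275), cv2.boundingRect(c))
big=cv2.resize(im[222:262,355:410],None,fx=14,fy=14,interpolation=cv2.INTER_CUBIC);cv2.imwrite("pics/c5.png",big[:,:,::-1])
print("home pt proj tray front corner L bottom, expect at x=-12 & 0:",[np.round(proj("side",np.r_[np.array([.6157,-.2012])+np.array([x,.0445])@R,.0015]),1).tolist() for x in(-.012,-.005,0)])
```

```text
foot corner bottom [[-6.6, 90.8]] top [[-5.0, 90.8]]
side0 line x -6.1 12.5 med -0.1 y -128.1 92.0
scene0 line x -8.5 1.3 med -4.7 y -88.0 29.1
orange px [377 238] [378 247] [[15.4, 6.7], [-6.1, 42.7]] [[-3.3, 45.9], [-24.0, 80.6]] (377, 226, 17, 22)
home pt proj tray front corner L bottom, expect at x=-12 & 0: [[[379.8, 248.0]], [[377.3, 247.2]], [[375.4, 246.6]]]
```

View pics/c5.png

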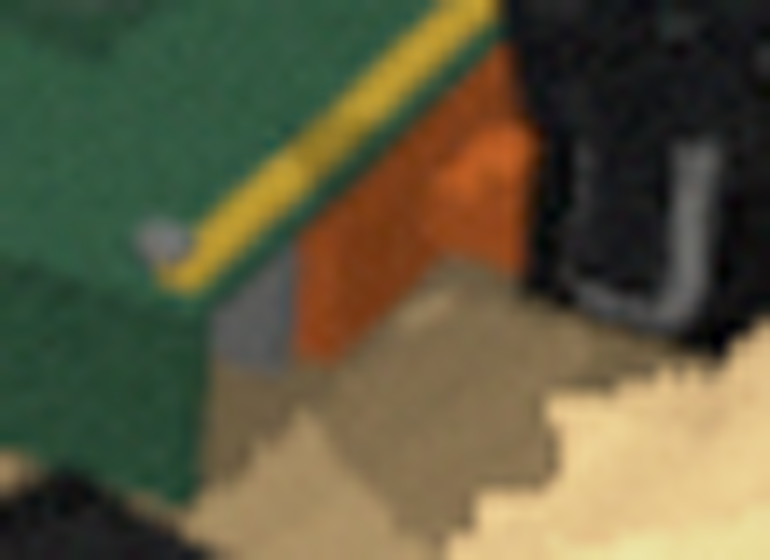

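Crop: the tray's left-bottom front corner is at side (377,247), and the tray front looks almost at the mouth edge. I check how the block sits along the pads in the earlier wrist image.

Run:
```python
from h import *
import pickle;s=pickle.load(open("w2.pkl","rb"))
a=np.radians(5.82);f=np.array([np.cos(a),np.sin(a)])
for z in(.123,.087):
    P=wplane([[314,271],[314,388],[314,409]],z,s)[:,:2]-np.array(s["tcp_pos"])[:2]; print(z,np.round(P@f*1000,1))
s3=cv2.imread("pics/s3.png")[:,:,::-1].copy()
# nose edge of tray before entry (scene), tcp bay x was -171.5
R=np.array([[np.cos(a),np.sin(a)],[-np.sin(a),np.cos(a)]])
for c in blobs(s3,(4,180,70),(16,255,255),200):
    if abs(c[:,0].mean()-184)<15:
        for z in (.0295,.0035):
            P=(plane("scene",c,z)[:,:2]-[.6157,-.2012])@R.T*1000; print(z,"x range",np.round([P[:,0].min(),P[:,0].max()],1),"y",np.round([P[:,1].min(),P[:,1].max()],1))
```

```text
0.123 [-30.5  21.3  33.6]
0.087 [-14.6  53.6  69.7]
0.0295 x range [-144.1  -20.2] y [-83.2  15.3]
0.0035 x range [-170.2  -42.3] y [-74.   27.7]
```

Foot corner (x about −6.6) and tray front (about −6.1) agree in the same view, so the contact was the back stop and the mouth estimate was about 6 mm off. I lower to the table and seat gently.

```bash
H="python3 -m handwheel"
$H '[[[0,0,0,0,0,0.001,0],[0,0,0,0,0,0.0007,0],[0,0,0,0,0,0,0]]]' >/dev/null; python3 chk.py
$H '[[[0,0,0,-0.001,0,0,0],[0,0,0,0,0,0,0]]]' >/dev/null;  python3 chk.py &&
$H '[[[0,0,0,-0.001,0,0,0],[0,0,0,0,0,0,0]]]' >/dev/null &&  python3 chk.py
```

```text
t 16.1 bay xy mm [-50.5  -0.5] nose 87.5 z 9.8 head 5.96 F bay [-0.1 -0.4] 1.1 T [ 0.18  0.   -0.05]
t 16.35 bay xy mm [-50.3  -0.5] nose 87.7 z 9.8 head 5.98 F bay [-3.3 -0.2] 4.7 T [ 0.04  0.46 -0.01]
```

```bash
H="python3 -m handwheel"
$H '[[[0,0,0,-0.001,0,0,0],[0,0,0,0,0,0,0]]]' >/dev/null;  python3 chk.py
$H '[[[0,0,0,0.0015,0,-0.0005,0],[0,0,0,0,0,0,0.5],[0,0,0,0,0,0,0.7],[0,0,0,0,0,0,0.7],[0,0,0,0,0,0,0.7]]]' >/dev/null;  python3 chk.py
$H '[[[0,0,0,0,0,-0.02,0.7],[0,0,0,0,0,-0.04,0.7],[0,0,0,0.03,0,-0.04,0.7],[0,0,0,0.05,0,-0.03,0.7],[0,0,0,0.03,0,0,0.7],[0,0,0,0,0,0,0.7]]]'
python3 - <<'E'
from h import *
s=sense();b=snapshot("side");w=snapshot("wrist");a=snapshot("scene");print(s["tcp_pos"],s["tool_rot"])
import pickle;pickle.dump(s,open("w6.pkl","wb"))
cv2.imwrite("pics/w6.png",w[:,:,::-1]);cv2.imwrite("pics/s6.png",a[:,:,::-1])
B=cv2.resize(b[220:265,355:425],None,fx=8,fy=8,interpolation=cv2.INTER_CUBIC)[:360,:]
W=w[180:480,:]; out=np.zeros((600,640,3),np.uint8);out[:300]=W;out[300:,:500]=cv2.resize(B,(500,300))
cv2.imwrite("pics/c6.png",out[:,:,::-1])
E
```

```text
t 16.6 bay xy mm [-50.2  -0.4] nose 87.8 z 9.8 head 5.98 F bay [-5.7 -1.2] 6.3 T [-0.14  0.71  0.04]
t 17.23 bay xy mm [-50.2  -0.4] nose 87.8 z 9.9 head 5.97 F bay [ 0.8 -0.4] -0.1 T [ 0.03 -0.03  0.01]
t: 17.98
tcp_pos: [0.4546, -0.2181, 0.1417]
tool_rot: [-0.051, 0.999, -0.0, 0.0]
force: [-0.1, 0.1, -0.6]
finger_gap: 0.702
gripper_force: 0.0
[ 0.45459428 -0.21806593  0.14172988] [-5.09960791e-02  9.98698814e-01 -1.83411224e-04  2.13290273e-04]
```

View pics/c6.png

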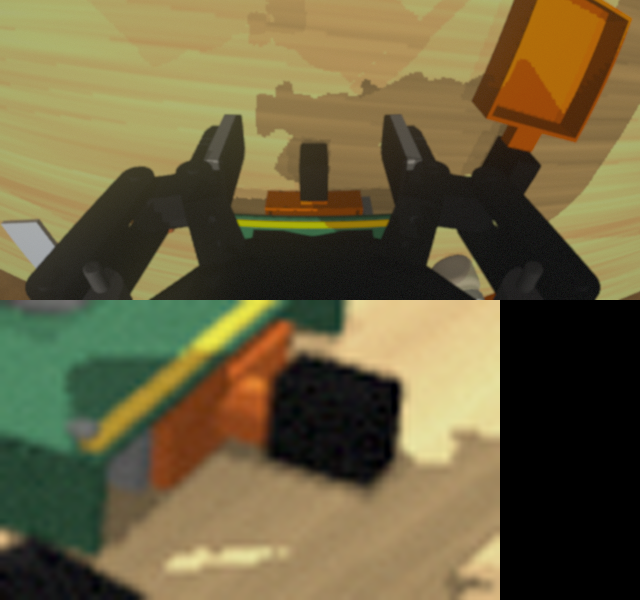

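Wrist: the block (314,352) is square to the mouth, with the orange front at rows 372–394 and the fascia and yellow line right behind it. In the side view the tray front lies along the mouth edge. I quantify flushness along one column.

Run:
```python
from h import *
import pickle;s=pickle.load(open("w6.pkl","rb"))
im=cv2.imread("pics/w6.png")[:,:,::-1];H=cv2.cvtColor(im.copy(),cv2.COLOR_RGB2HSV)
a=np.radians(5.9);f=np.array([np.cos(a),np.sin(a)])
X=lambda c,r,z: np.round((wplane([c,r],z,s)[0,:2]-[.6157,-.2012])@f*1000,1)
for c in(280,345):
    h=H[365:412,c]; cls="".join("O" if 3<x[0]<17 and x[1]>150 else "Y" if 20<=x[0]<36 and x[1]>150 else "G" if 36<=x[0]<90 and x[1]>80 else "." for x in h)
    i=cls.find("OO")+365; j=365+cls.rfind("O")+1; print(c,cls,"front bottom x",X(c,i,0),"mouth fascia bottom x",X(c,j,.034), "roof edge/yellow",[X(c,365+k,.04) for k in(cls.find("Y"),cls.rfind("Y"))])
w=cv2.inRange(cv2.cvtColor(im.copy(),cv2.COLOR_RGB2GRAY),0,55);w[:300]=0;w[385:]=0;w[:,:290]=0;w[:,340:]=0
print("block",cv2.boundingRect(w)); x,y,ww,hh=cv2.boundingRect(w)
print("block back x (bottom z=.002)",X(314,y,.002),"(front top z=.038)",X(314,y+hh,.038))
```

```text
280 ......OOOOOOOOOOOOOOOOOOOOOOOO.GGGGGYYYYYYYGGGG front bottom x -9.7 mouth fascia bottom x -8.9 roof edge/yellow [np.float64(-7.0), np.float64(0.8)]
345 ......OOOOOOOOOOOOOOOOOOOOOOOOO..GGGYYYYYYYYG.. front bottom x -9.6 mouth fascia bottom x -7.6 roof edge/yellow [np.float64(-6.9), np.float64(2.1)]
block (300, 324, 40, 61)
block back x (bottom z=.002) -66.0 (front top z=.038) -25.2
```

```bash
python3 -c "from station import *;print(sign_off())"
```

```text
the job is handed in; nothing more can be done
None
```

The orange catch tray is home against the back stop, its front flush with the mouth to about 1–2 mm by camera, flat on the table and released; the job is handed in at about 18 s, the back stop met once at about 11 N and the bystanders untouched.

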